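Tip the rusty pins out of the split caddy and lock the caddy onto the parts case

TASK

Lift the blue split caddy by its yellow tab, turn it so that only the compartment with the rusty piston pins faces down, and tip both rusty pins into the red scrap bin while the bright ones stay in their compartment; then set the caddy on the grey case's lid with its base recesses dropped fully over the two yellow lugs, feeling for them as the sliding lid may stand partly open, and let go. Keep the gripper off the pins and leave the spray can and the aluminium piston where they are.

Things in the scene. Friction and masses are not known exactly. Their poses are not given: they have to be found in the camera images.
- caddy: Blue split caddy (two-section dish), 156 mm (x) by 138 mm (y), loose, about 0.35 kg empty. Origin: centre of its underside, z up. An upright 10 mm divider along y, 54 mm high, parts the +x compartment (bright pins) from the -x one (rusty pins). End walls at y = +-67 mm, 58 mm high.
- caddy_rim (a point): Middle of the outer rim of the -x (rusty pins) compartment: caddy x = -78 mm, z = 40 mm; +x mirrors it. Each floor rises from the divider to the rim: 12 deg for 58 mm, then a 30 deg lip 20 mm wide. Tip this rim down 45 deg and the compartment empties over it; the divider holds the pins in the raised compartment up to about 70 deg.
- caddy_recess (a point): Mouth, in the caddy's underside at y = +40 mm, of one of two square recesses 30 mm wide, 12 mm deep; the other is at y = -40 mm. They are in its black foot, 100 (x) by 130 (y) mm, 12 mm high.
- caddy_grip (a point): Middle of the caddy's yellow grip tab, 80 mm above the caddy's origin, axes as the caddy's. The tab is an upright plate on the divider, 12 mm thick (x), 60 mm long (y), its top 100 mm above the origin: pinch it across x from above. The pins below reach up to 47 mm above the origin.
- bin: Red open scrap bin, 190 x 190 x 60 mm high, 5 mm walls, fixed. Origin: centre of its underside.
- case: Grey parts case, 240 mm (x) by 150 mm (y), fixed, with a black lid that slides along the case's x. Origin: centre of the underside. The lid stands open towards +x by an unmeasured 0 to 40 mm, so the mid-point between its two lugs lies anywhere from x = 0 to 40 mm, at y = 0. The lid is stiff: it shifts only above about 12 N.
- case_top (a point): Point at the lid's top level, 60 mm above the case's origin. Two yellow round lugs stand on the lid, 80 mm apart along the case's x: 9 mm high, 24 mm across at the foot, 19 mm at the top. Caddy locked over them: its underside rests on the lid, at this height. Riding on top of them: 9 mm higher.
- scrap_pin0: Rusty brown piston pin, 22 mm across, 64 mm long, 90 g, rolls freely. Origin at its centre, y along its axis. Lies in the caddy's -x compartment.
- scrap_pin1: Rusty brown piston pin, 22 mm across, 64 mm long, 90 g, rolls freely. Origin at its centre, y along its axis. Lies in the caddy's -x compartment.
- good_pin0: Bright steel piston pin, 22 mm across, 64 mm long, 90 g, rolls freely. Origin at its centre, y along its axis. Lies in the caddy's +x compartment.
- good_pin1: Bright steel piston pin, 22 mm across, 64 mm long, 90 g, rolls freely. Origin at its centre, y along its axis. Lies in the caddy's +x compartment.
- spray_can: Bystander: upright can with orange label, 60 mm across, 170 mm high. Only to be left alone.
- piston: Bystander: aluminium piston, 84 mm across, 66 mm high, upright. Only to be left alone.

How it is judged:
By the outcome, as a careful person would: the job done as asked, in the order asked, and still so for the second after the job is handed in, with the robot touching nothing.
It also fails if it takes over 61 s, if anything falls off the work surface, if the arm or the gripper's body presses on something with over 40 N, if the wrist force passes 120 N, or if a joint passes its speed limit or range.

ROBOT

A 6-joint arm with a two-finger parallel gripper is mounted at the origin on the work surface. World frame = base frame: x ahead of the robot, y to its left, z up, the work surface at z = 0. Lengths are in mm, angles in rad, forces in N, time in s.
With the tool pointing down it reaches from about 350 to 775 mm from the base axis. Payload 7.3 kg.
Tool frame: the origin (TCP) lies at the very end of the fingers, on their centre line; the grasp point (between the pads) lies 19 mm behind it; z points along the fingers, y is the line along which they close (so a half turn about z gives the same grasp; the last joint's range is limited). The gripper opens to 92 mm and grips with 3 to 60 N. Pads are 19 mm wide; open, the fingers measure 130 mm over their backs; the gripper's body (75 mm by 190 mm) begins 47 mm behind the grasp point.
Start: joints at [-1.479, 0.342, 1.524, -0, 1.275, -0.146], TCP at [123.693, -510.24, 226.741] pointing down, gripper open.
Joint ranges: [-2.53, 2.53], [-0.77, 2.02], [0.04, 2.7], [-1, 4.14], [0.28, 2.66], [-3.11, 3.11]. Speed limits (rad/s): [2.57, 2.57, 3.14, 3.14, 3.14, 3.14].

INTERFACE

Orientations are given as [roll, pitch, yaw] about the fixed x, y, z axes, in that order (R = Rz(yaw) Ry(pitch) Rx(roll)).
In Python, from plant import bot gives the robot as it stands.
- The arm moves only by the tool apply_moves, never from a script. Its argument "motion" is text: rows parted by semicolons, each of 4 numbers parted by spaces: the shift along the tool's x, y, z in m, then the turn about the tool's z in degrees. A call has 1 to 8 rows; each row shifts and turns the commanded pose from where the row before left it, along the tool's axes as they then stand; what a row does not reach is not made up. A row lasts 1/8 s, in which the tool goes at most 62.5 mm and 10.7 degrees, less where a joint would pass 70% of its speed; a pose out of reach is approached as far as the arm can. A call with a gripper value outside its range is refused whole. "fingers" is the opening, from -1 (shut) to 1 (fully open), set as the call begins (left out, the last holds). The fingers move at their own pace and stop on an object; the grip force is fixed at half the most. Time passes only in rows, so rows that do not move let the fingers close. It gives the time, the measured TCP pose, the force, the opening and the grip force at its end, in the units of the state.
- bot.get_obs(): the state, without advancing time (a new reading comes with each control period).
- bot.capture(name): name is "scene" or "top"; returns a dict with "img" (384x512x3 uint8, blue, green, red), "range_z" (384x512 float32, mm along the optical axis (not along the pixel's ray), 0 where there is no reading), "fx", "fy", "cx", "cy" (pixels), "D" ([k1, k2, p1, p2, k3] as OpenCV has them; the pictures are not rectified), "world_from_camera" (4x4, takes a point from camera to world coordinates). Camera axes: x right, y down, z forward; pixel columns grow to the right and rows downward; lengths in mm; the calibration is good to about 2 mm. A picture is of the moment at which its call begins.
- bot.close_job(): hands the job in; it is judged then, once.
Trained networks look in a picture, given as the dict that the camera call returned (one of the last four; its "shot" number tells which), for a name from the list of things; names that differ only in an ending like _2 or _b are one class to them, and where a whole thing is asked for, a point or a joint stands for the part that bears it (a point fixed in the world has none). Each returns a list of dicts, best first, with "p" (0 to 1); they miss things now and then, are a little off and sometimes report something else, mostly with a low value. They report only what shows in the picture. A call takes as long as a camera call.
- bot.cut_out(picture, thing): "pixels" (384x512 bool, what is visible of it) and "point" ([column, row] in pixels, amid what is visible of it).
The state is a dict: "time": time; "joint_positions": joint angles; "dq": joint speeds; "tau": joint torques, N m; "tool_pos": TCP position; "tcp_rot": TCP orientation; "contact_force": force on the tool from outside, world axes, zero at the start; "moment": the same for the moment, N m; "grip_width": finger opening in mm; "finger_force": force on a finger pad.
Only numpy, scipy, OpenCV 4.12 (cv2) and the standard library are available. Lean on these libraries where they do the work, as an engineer would, in place of code of your own. Each camera call takes 0.05 s, during which the arm holds its last target. There are 200 camera calls.

## Working session

There is one attempt and no reset: what is moved stays moved. The work goes in short steps, Python scripts to look and compute and a tool call to move; the robot and the scene stay as the last step left them, time stands still between calls to the robot, and variables do not carry over. Pictures are saved under pics/ and viewed, at most 10 in all, crops included, and the job is handed in when it is done.

Besides the shell and the picture viewer there is one more tool, called after "Call:" as name(argument=value, ...) on one line, values as JSON. apply_moves: Moves the arm, as the interface text tells. Its arguments: {"type":"object","properties":{"motion":{"type":"string"},"fingers":{"type":"number"}},"required":["motion"]}

```bash
ls; mkdir -p pics; cat > h.py <<'E'
from plant import bot
import numpy as np, cv2
def pts(c,mask):
    v,u=np.nonzero(mask&(c["range_z"]>0)); z=c["range_z"][v,u].astype(float)
    K=np.array([[c["fx"],0,c["cx"]],[0,c["fy"],c["cy"]],[0,0,1.]])
    n=cv2.undistortPoints(np.stack([u,v],1).astype(float).reshape(-1,1,2),K,np.array(c["D"],float)).reshape(-1,2)
    P=np.c_[n*z[:,None],z,np.ones(len(z))]
    return (P@np.array(c["world_from_camera"]).T)[:,:3],u,v
E
python3 - <<'E'
from h import *
print(bot.get_obs())
ims=[]
for n in("scene","top"):
    c=bot.capture(n); cv2.imwrite(f"pics/{n}0.png",c["img"])
    print(n,np.round(c["world_from_camera"],3).tolist())
    for t in("caddy","caddy_grip","bin","case","scrap_pin0","good_pin0","spray_can","piston"):
        for d in bot.cut_out(c,t)[:2]:
            P,u,v=pts(c,d["pixels"])
            if len(P): print(t,round(d["p"],2),np.round(d["point"]),len(P),np.round(np.median(P,0)),np.round(np.percentile(P,2,axis=0)),np.round(np.percentile(P,98,axis=0)))
E
```

```text
pics
{'time': 0.0, 'joint_positions': array([-1.47901880e+00,  3.42756970e-01,  1.52503719e+00, -1.48836101e-05,
        1.27541207e+00, -1.46001065e-01]), 'dq': array([ 3.43852818e-04,  1.44671482e-03,  8.60790373e-05, -6.89918543e-04,
        3.07829398e-03, -3.87354676e-04]), 'tau': array([ 2.74768363e-04, -4.31243134e+01, -2.44217330e+01,  7.18441908e-02,
        5.60308888e-02, -1.06371911e-04]), 'tool_pos': array([ 123.63832509, -509.79982617,  226.02015928]), 'tcp_rot': array([-3.13999417e+00, -2.20667121e-04,  2.37782757e-01]), 'contact_force': array([-0.56960761, -0.61915515, -0.46727921]), 'moment': array([-0.00929219,  0.03238687,  0.04212465]), 'finger_force': 0.0, 'grip_width': 92.10115637892122}
scene [[0.63, 0.428, -0.648, 1837.808], [0.776, -0.332, 0.536, -1109.642], [0.014, -0.841, -0.541, 1181.715], [0.0, 0.0, 0.0, 1.0]]
caddy 0.61 [185. 225.] 968 [ 482. -349.   42.] [ 402. -408.    3.] [ 559. -257.  102.]
caddy_grip 0.74 [184. 224.] 1028 [ 482. -347.   41.] [ 397. -408.    2.] [ 559. -258.  102.]
caddy_grip 0.33 [308. 176.] 1373 [521. 306.  60.] [378. 255.   8.] [6
[... 893 characters left out ...]
4. -256.  101.]
caddy_grip 0.62 [347. 207.] 1484 [ 472. -333.   32.] [ 396. -404.   15.] [ 553. -258.  101.]
bin 0.69 [249. 209.] 3119 [470.  -2.   6.] [373. -93.  -1.] [559.  89.  62.]
bin 0.4 [347. 212.] 1556 [ 473. -330.   32.] [ 395. -403.   15.] [ 555. -256.  101.]
case 0.82 [152. 202.] 3636 [486. 336.  59.] [367. 262.   3.] [617. 417.  67.]
scrap_pin0 0.46 [344. 205.] 80 [ 494. -321.   40.] [ 481. -357.   29.] [ 503. -296.   46.]
good_pin0 0.65 [349. 221.] 133 [ 437. -334.   44.] [ 425. -368.   26.] [ 451. -305.   50.]
spray_can 0.65 [ 82. 189.] 627 [503. 535. 148.] [480. 522.   9.] [532. 575. 175.]
piston 0.85 [410. 199.] 578 [ 512. -547.   63.] [ 476. -591.   10.] [ 551. -517.   71.]
```

```bash
python3 - <<'E'
from h import *
c=bot.capture("top"); im=c["img"]
cv2.imwrite("pics/t1.png",cv2.resize(im[110:310,40:460],None,fx=1.9,fy=1.9,interpolation=cv2.INTER_CUBIC))
P=np.full(im.shape,np.nan); p,u,v=pts(c,np.ones(im.shape[:2],bool)); P[v,u]=p
hsv=cv2.cvtColor(im,cv2.COLOR_BGR2HSV)
yel=(hsv[...,0]>18)&(hsv[...,0]<38)&(hsv[...,1]>110)&(hsv[...,2]>80)
blue=(hsv[...,0]>95)&(hsv[...,0]<130)&(hsv[...,1]>90)
def rect(n,m):
    q=P[m][:,:2].astype(np.float32); print(n,m.sum(),cv2.minAreaRect(q),np.round(P[m].mean(0),1))
near=lambda x,y,r:np.hypot(P[...,0]-x,P[...,1]-y)<r
rect("tab",yel&near(475,-330,90)&(P[...,2]>92))
rect("caddyblue",blue&near(475,-330,130)&(P[...,2]>20))
rect("endwalls",blue&near(475,-330,130)&(P[...,2]>53))
rect("bin",near(465,0,150)&(P[...,2]>52))
rect("case",near(490,337,170)&(P[...,2]>50)&(P[...,2]<75)&~yel)
m=(yel&near(490,337,170)).astype(np.uint8)
n,l,s,ce=cv2.connectedComponentsWithStats(m)
for i in range(1,n):
    if s[i,4]>4: print(s[i],np.round(np.nanmean(P[l==i],0),1),np.nanmax(P[l==i],0))
E
```

```text
tab 69 ((475.257080078125, -331.8319091796875), (11.653006553649902, 58.95321273803711), 6.142048358917236) [ 475.1 -331.1  100.2]
caddyblue 1302 ((475.2684631347656, -331.1518249511719), (160.47169494628906, 140.9113311767578), 8.603074073791504) [ 475.1 -332.    35.1]
endwalls 158 ((474.5179748535156, -331.0912170410156), (154.37738037109375, 139.10194396972656), 8.046231269836426) [ 473.9 -330.2   57. ]
bin 360 ((467.16583251953125, -1.7837295532226562), (189.93173217773438, 190.7651824951172), 88.37835693359375) [467.2  -2.9  59.2]
case 3075 ((493.234619140625, 339.3377685546875), (154.60714721679688, 262.7262878417969), 84.41230010986328) [499.1 339.1  59.8]
[149 181   7   6  36] [541.6 335.4  67.2] [551.85037173 345.92283619  73.59434527]
[145 204   7   7  38] [462.1 342.5  66.7] [472.37576008 352.72349671  74.33130739]
```

View pics/t1.png

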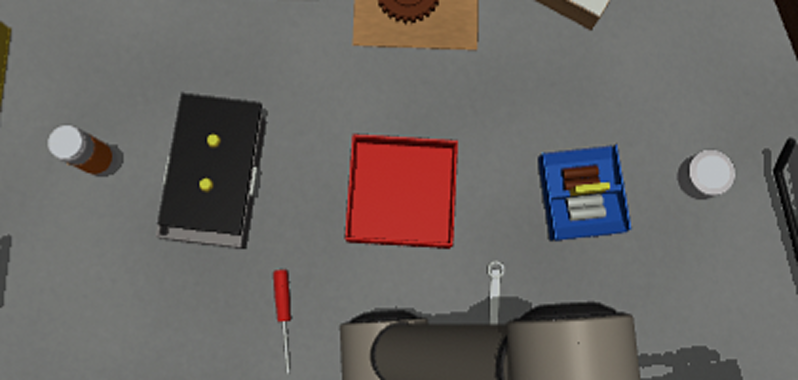

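The top view shows rusty pins on the caddy's far side (crop ≈580,178), bright ones on the near side (≈585,207), and both lugs at (213,140) and (205,185). The moves can't tilt the tool. So I'll pinch the tab across its ends, leaving the caddy free to pivot about its y axis, and tip it against the bin wall.

Call:
apply_moves(motion="0.055 -0.013 0 0;0.055 -0.013 0 0;0.055 -0.013 0 0;0.055 -0.013 0 0;0.055 -0.013 0 0;0.055 -0.013 0 0;0.053 -0.013 0 0;0 0 0.03 5.6", fingers=1)

```text
time: 1.95
tool_pos: [478.6, -330.2, 198.2]
tcp_rot: [3.138, -0.004, 0.143]
contact_force: [-0.2, -0.5, -0.5]
grip_width: 91.7
finger_force: 0.0
```

```bash
cat > g.py <<'E'
import sys
from h import *
from scipy.spatial.transform import Rotation as R
x,y,z,yaw=map(float,sys.argv[1:5]) # target TCP mm, yaw deg
o=bot.get_obs(); r=R.from_euler("xyz",o["tcp_rot"])
d=r.inv().apply(np.array([x,y,z])-o["tool_pos"])
print("t",o["time"],"tcp",np.round(o["tool_pos"],1),"rpy",np.round(np.degrees(o["tcp_rot"]),1),"F",np.round(o["contact_force"],1),"w",round(o["grip_width"],1))
print("tool shift mm",np.round(d,1),"turn(tool z) deg",round(np.degrees(o["tcp_rot"][2])-yaw,1))
E
python3 g.py 475.2 -331.5 66 8
```

```text
t 1.95 tcp [ 478.6 -330.2  198.2] rpy [179.8  -0.2   8.2] F [-0.2 -0.5 -0.5] w 91.7
tool shift mm [ -4.1   0.3 132.2] turn(tool z) deg 0.2
```

Call:
apply_moves(motion="-0.002 0 0.03 0;-0.001 0 0.035 0;0 0 0.035 0;0 0 0.022 0;0 0 0.009 0;0 0 0 0")

```text
time: 2.7
tool_pos: [471.5, -332.0, 65.6]
tcp_rot: [-3.141, 0.0, 0.14]
contact_force: [-0.8, -0.5, 0.2]
grip_width: 91.9
finger_force: 0.0
```

```bash
python3 g.py 475.2 -331.5 66 8
```

```text
t 2.7 tcp [ 471.5 -332.    65.6] rpy [-180.    0.    8.] F [-0.8 -0.5  0.2] w 91.9
tool shift mm [ 3.7  0.  -0.4] turn(tool z) deg 0.0
```

Call:
apply_moves(motion="0.0037 0 0 0;0 0 0 0;0 0 0 0;0 0 0 0;0 0 0 0", fingers=-1)

```text
time: 3.32
tool_pos: [475.3, -331.6, 66.1]
tcp_rot: [3.141, -0.0, 0.14]
contact_force: [-0.4, 0.2, 2.2]
grip_width: 59.6
finger_force: 30.0
```

Call:
apply_moves(motion="0 0 -0.01 0;0 0 -0.03 0;0 0 -0.04 0;0 0 -0.04 0;0 0 -0.02 0;0 0 0 0")

```text
time: 4.08
tool_pos: [475.4, -331.6, 206.7]
tcp_rot: [3.14, -0.001, 0.14]
contact_force: [-0.3, 0.4, -8.7]
grip_width: 59.7
finger_force: 30.0
```

```bash
python3 g.py 470 -54 220 88.4; python3 - <<'E'
from h import *
c=bot.capture("scene"); cv2.imwrite("pics/s1.png",cv2.resize(c["img"][130:300,100:360],None,fx=3,fy=3))
E
```

```text
t 4.075 tcp [ 475.4 -331.6  206.7] rpy [ 1.799e+02 -1.000e-01  8.000e+00] F [-0.3  0.4 -8.7] w 59.7
tool shift mm [  33.5 -275.6  -13.6] turn(tool z) deg -80.4
```

View pics/s1.png

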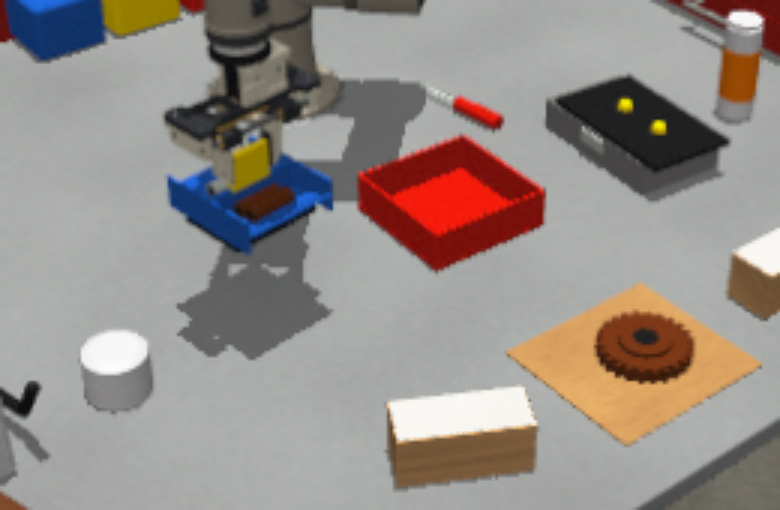

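The caddy (crop ≈250,200) hangs level from the tab, with the rusty pins on its far side. I'll carry it over the bin next.

Call:
apply_moves(motion="0.002 -0.015 -0.003 0;0.005 -0.03 -0.003 0;0.005 -0.045 -0.003 0;0.005 -0.048 -0.003 0;0.005 -0.048 -0.002 0;0.005 -0.045 0 0;0.004 -0.03 0 0;0.002 -0.014 0 -4")

```text
time: 5.12
tool_pos: [468.0, -51.7, 218.7]
tcp_rot: [-3.14, 0.002, 0.214]
contact_force: [-0.8, -0.2, -7.3]
grip_width: 59.5
finger_force: 30.0
```

Call:
apply_moves(motion="0 0 0 -8;0 0 0 -10;0 0 0 -10;0 0 0 -10;0 0 0 -10;0 0 0 -10;0 0 0 -10;0 0 0 -8")

```text
time: 6.12
tool_pos: [468.2, -53.5, 218.6]
tcp_rot: [-3.139, -0.001, 1.542]
contact_force: [0.7, 0.3, -7.1]
grip_width: 60.0
finger_force: 30.0
```

```bash
python3 g.py 470 -52 170 88.4; python3 - <<'E'
from h import *
c=bot.capture("scene"); cv2.imwrite("pics/s2.png",cv2.resize(c["img"][130:260,170:330],None,fx=4,fy=4))
E
```

```text
t 6.125 tcp [468.2 -53.5 218.6] rpy [-1.798e+02 -1.000e-01  8.830e+01] F [ 0.7  0.3 -7.1] w 60.0
tool shift mm [ 1.5  1.9 48.5] turn(tool z) deg -0.1
```

View pics/s2.png

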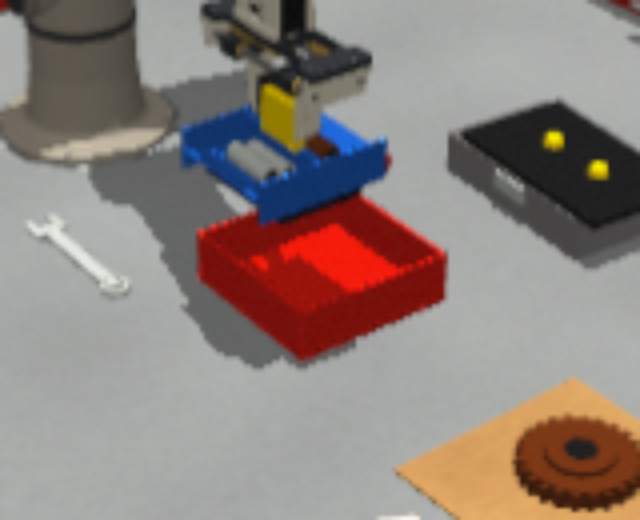

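The caddy hangs over the bin's right wall, bright pins outside (crop ≈255,155) and rusty ones towards the bin interior (≈320,145). Next I lower it to touch.

Call:
apply_moves(motion="0 0 0.02 0;0 0 0.03 0;0 0 0.025 0;0 0 0.012 0;0 0 0.005 0;0 0 0.003 0;0 0 0.003 0;0 0 0 0")

```text
time: 7.18
tool_pos: [469.7, -53.0, 124.6]
tcp_rot: [3.139, -0.002, 1.536]
contact_force: [-7.4, 9.1, 15.3]
grip_width: 60.0
finger_force: 30.0
```

Call:
apply_moves(motion="0.003 0 0.002 0;0.003 0 0.002 0;0.003 0 0.002 0;0 0 0 0")

```text
time: 7.68
tool_pos: [470.1, -44.4, 118.2]
tcp_rot: [3.139, -0.001, 1.536]
contact_force: [-6.1, 7.4, 11.6]
grip_width: 59.8
finger_force: 30.0
```

```bash
python3 g.py 468 -45 114 88.4; python3 - <<'E'
from h import *
print(bot.get_obs()["moment"])
c=bot.capture("scene"); cv2.imwrite("pics/s3.png",cv2.resize(c["img"][130:260,170:330],None,fx=4,fy=4))
E
```

```text
t 7.675 tcp [470.1 -44.4 118.2] rpy [ 1.799e+02 -1.000e-01  8.800e+01] F [-6.1  7.4 11.6] w 59.8
tool shift mm [-0.7 -2.1  4.2] turn(tool z) deg -0.4
[ 1.04603645  0.97405378 -0.07782834]
```

View pics/s3.png

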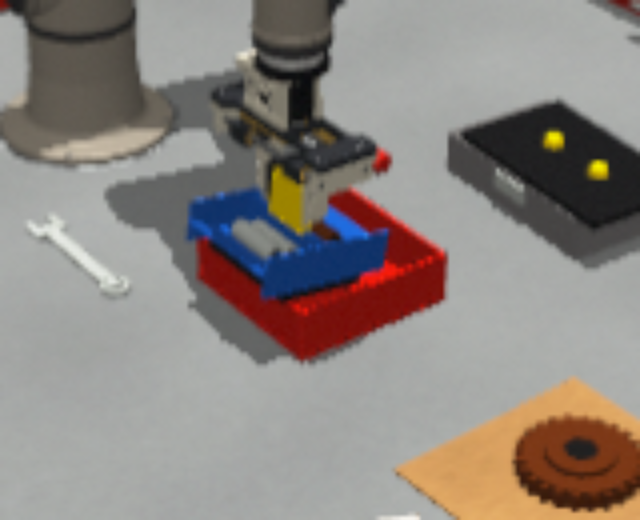

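It is pivoting: rusty side down (crop ≈350,260), bright side up on the wall (≈230,225). I'll keep going along the arc.

Call:
apply_moves(motion="0.004 0 0.004 0;0.0035 0 0.004 0;0.0035 0 0.004 0;0.0035 0 0.0037 0;0.0035 0 0.0037 0;0.0035 0 0.0037 0;0 0 0 0")

```text
time: 8.6
tool_pos: [471.2, -23.4, 93.9]
tcp_rot: [3.139, -0.0, 1.536]
contact_force: [-3.4, 5.8, 3.5]
grip_width: 59.5
finger_force: 30.0
```

```bash
cat > tilt.py <<'E'
from h import *
def tilt(n="scene"):
    c=bot.capture(n); im=c["img"]; P,u,v=pts(c,np.ones(im.shape[:2],bool))
    hsv=cv2.cvtColor(im,cv2.COLOR_BGR2HSV)[v,u]; o=bot.get_obs(); t=o["tool_pos"]
    m=(hsv[:,0]>18)&(hsv[:,0]<38)&(hsv[:,1]>110)&(hsv[:,2]>80)&(np.hypot(P[:,0]-t[0],P[:,1]-t[1])<60)
    q=P[m]
    b=(hsv[:,0]>95)&(hsv[:,0]<130)&(hsv[:,1]>90)&(np.hypot(P[:,0]-t[0],P[:,1]-t[1])<150)&(P[:,2]>5)
    B=P[b]; yy=B[:,1]; 
    print("F",np.round(o["contact_force"],1),"tcp",np.round(t,1),"tab n",len(q),np.round(q.mean(0)-t,1) if len(q) else"", "blue lo",np.round(np.percentile(B,1,0)),"hi",np.round(np.percentile(B,99,0)))
    i=B[:,2]>np.percentile(B[:,2],98); j=B[:,2]<np.percentile(B[:,2],2)
    print("top blue",np.round(B[i].mean(0)),"low blue",np.round(B[j].mean(0)))
    if len(q)>10: # tab face normal
        w,V=np.linalg.eigh(np.cov(q.T)); print("tab normal",np.round(V[:,0],2),"eig",np.round(w,1))
    return c
E
python3 -c "
from tilt import *
tilt('top');c=tilt()"
```

```text
F [-2.9  5.7  3.5] tcp [471.2 -23.4  93.9] tab n 0  blue lo [ 397. -117.   35.] hi [498.  26. 453.]
top blue [401. -72. 460.] low blue [482.  26.  34.]
F [-3.3  6.3  3.6] tcp [471.2 -23.4  94. ] tab n 114 [ 0.4 -5.4 23.4] blue lo [ 398. -118.   51.] hi [547.  14. 129.]
top blue [490. -98. 129.] low blue [536. -17.  49.]
tab normal [ 0.05 -0.99  0.15] eig [ 95.1 389.1 890.5]
```

Call:
apply_moves(motion="0.003 0 0.004 0;0.003 0 0.004 0;0.002 0 0.004 0;0 0 0 0")

```text
time: 9.2
tool_pos: [472.5, -17.4, 84.2]
tcp_rot: [3.136, 0.003, 1.537]
contact_force: [-9.4, -3.5, 29.1]
grip_width: 59.7
finger_force: 30.0
```

```bash
python3 -c "
from tilt import *
c=tilt(); cv2.imwrite('pics/s4.png',cv2.resize(c['img'][130:260,170:330],None,fx=4,fy=4))"
```

```text
F [-9.3 -3.  29.3] tcp [472.5 -17.4  84.2] tab n 110 [ 0.  -6.9 24.5] blue lo [ 397. -115.   51.] hi [547.   2. 129.]
top blue [495. -84. 138.] low blue [535. -24.  49.]
tab normal [ 0.01 -0.97  0.25] eig [ 52.5 411.8 742.2]
```

View pics/s4.png

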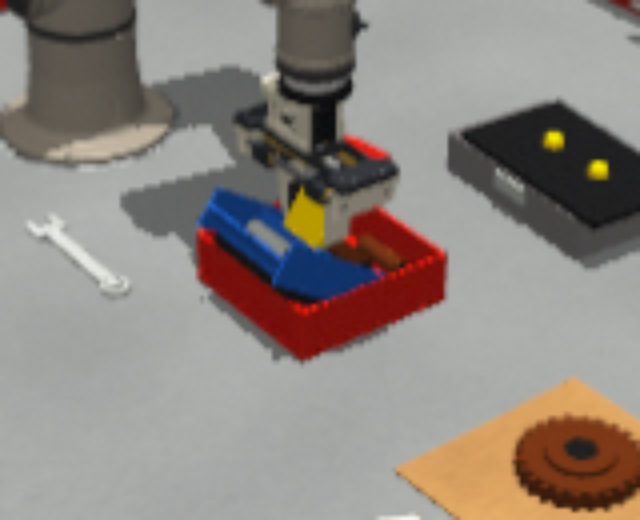

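One rusty pin lies in the bin (crop ≈378,250), perhaps another at ≈350,250. The upward force means the rim is touching something, so I'll lift and look.

Call:
apply_moves(motion="0 0 -0.005 0;0 0 -0.01 0;0 0 -0.02 0;0 0 -0.025 0;0 0 -0.025 0;0 0 -0.015 0;0 0 0 0")

```text
time: 10.12
tool_pos: [471.5, -16.2, 181.4]
tcp_rot: [3.139, 0.0, 1.536]
contact_force: [-0.2, 0.5, -5.5]
grip_width: 59.5
finger_force: 30.0
```

```bash
python3 -c "
from tilt import *
c=tilt(); a=cv2.resize(c['img'][120:250,170:330],None,fx=4,fy=4)
c=bot.capture('top'); b=cv2.resize(c['img'][145:275,195:305],None,fx=3,fy=4)
cv2.imwrite('pics/s5.png',cv2.resize(np.hstack([a,b]),(790,420)))"
```

```text
F [-0.   0.5 -5.9] tcp [470.8 -16.1 180.5] tab n 121 [ 1.1 -7.7 31.3] blue lo [ 398. -112.  117.] hi [547.  21. 224.]
top blue [471. -91. 224.] low blue [538.   2. 115.]
tab normal [ 0.09 -0.99  0.12] eig [102.3 481.2 923.4]
```

View pics/s5.png

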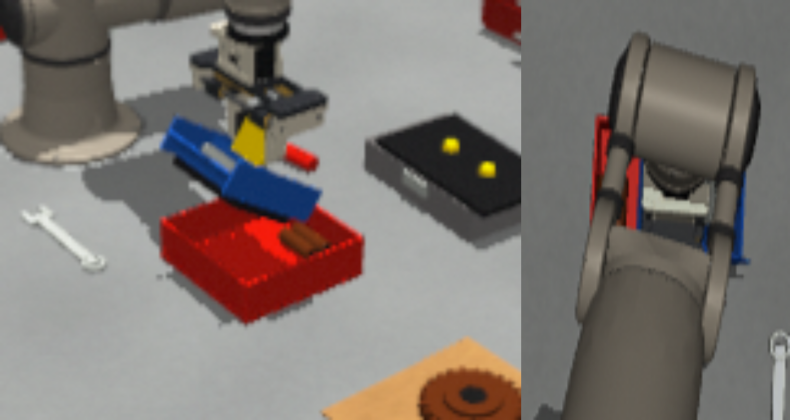

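Both rusty pins are in the bin (left crop ≈305,238). The caddy still holds the bright ones, and the load fell by about 1.7 N, which is two pins. To level the caddy I'll press its low rim on the outer side of the same wall and draw away.

Call:
apply_moves(motion="-0.01 0 0 0;-0.02 0 0 0;-0.025 0 0 0;-0.025 0 0 0;-0.02 0 0 0;-0.01 0 0.01 0;-0.004 0 0.02 0;0 0 0.015 0")

```text
time: 11.22
tool_pos: [466.0, -130.1, 133.8]
tcp_rot: [-3.139, -0.001, 1.536]
contact_force: [-0.2, -1.6, 0.1]
grip_width: 59.5
finger_force: 30.0
```

Call:
apply_moves(motion="0 0 0.007 0;0 0 0.003 0;0 0 0.003 0;-0.003 0 0.003 0;-0.003 0 0.003 0;0 0 0 0")

```text
time: 11.98
tool_pos: [468.9, -139.7, 119.2]
tcp_rot: [3.135, 0.007, 1.536]
contact_force: [-2.8, -11.4, 13.3]
grip_width: 59.8
finger_force: 30.0
```

```bash
python3 -c "
from tilt import *
tilt('top');c=tilt()"
```

```text
F [ -1.6 -11.8  12.8] tcp [ 468.9 -139.7  119.2] tab n 0  blue lo [ 382. -218.   61.] hi [538. -81. 497.]
top blue [ 381. -140.  497.] low blue [ 497. -117.   60.]
F [ -2.4 -11.8  13.8] tcp [ 468.9 -139.7  119.2] tab n 107 [ 1.4 -8.1 25.8] blue lo [ 395. -235.   56.] hi [544. -98. 160.]
top blue [ 454. -213.  160.] low blue [ 536. -118.   53.]
tab normal [ 0.09 -0.98  0.2 ] eig [ 73.7 394.7 830.7]
```

Call:
apply_moves(motion="0 0 -0.015 0;0.007 0 -0.012 0;0.008 0 0 0;0.002 0 0.01 0;0 0 0.006 0;0 0 0.004 0;0 0 0.004 0;0 0 0 0")

```text
time: 13.08
tool_pos: [468.3, -120.8, 121.0]
tcp_rot: [3.139, 0.003, 1.537]
contact_force: [-2.3, -4.2, 10.8]
grip_width: 59.6
finger_force: 30.0
```

```bash
python3 -c "
from tilt import *
c=tilt()"
```

```text
F [-3.3 -4.3 10.9] tcp [ 468.3 -120.8  121. ] tab n 107 [-0.1 -7.6 29.9] blue lo [ 394. -212.   64.] hi [544. -65. 147.]
top blue [ 449. -191.  159.] low blue [536. -96.  63.]
tab normal [ 0.17 -0.99  0.04] eig [  94.9  428.2 1013.3]
```

Call:
apply_moves(motion="0 0 0.004 0;-0.002 0 0.003 0;-0.003 0 0.003 0;-0.003 0 0.003 0;-0.003 0 0.003 0;-0.003 0 0.003 0;0 0 0 0")

```text
time: 14.0
tool_pos: [468.1, -137.9, 103.5]
tcp_rot: [3.137, 0.009, 1.537]
contact_force: [-7.9, -16.2, 22.0]
grip_width: 59.2
finger_force: 41.9
```

```bash
python3 -c "
from tilt import *
c=tilt(); cv2.imwrite('pics/s6.png',cv2.resize(c['img'][130:270,140:310],None,fx=4,fy=4))"
```

```text
F [ -7.7 -16.8  22.3] tcp [ 468.1 -137.9  103.6] tab n 117 [  2.1 -10.2  32.9] blue lo [ 395. -227.   53.] hi [545. -70. 115.]
top blue [ 477. -192.  115.] low blue [ 471. -147.   36.]
tab normal [ 0.07 -0.98  0.18] eig [ 40.4 435.4 758.4]
```

View pics/s6.png

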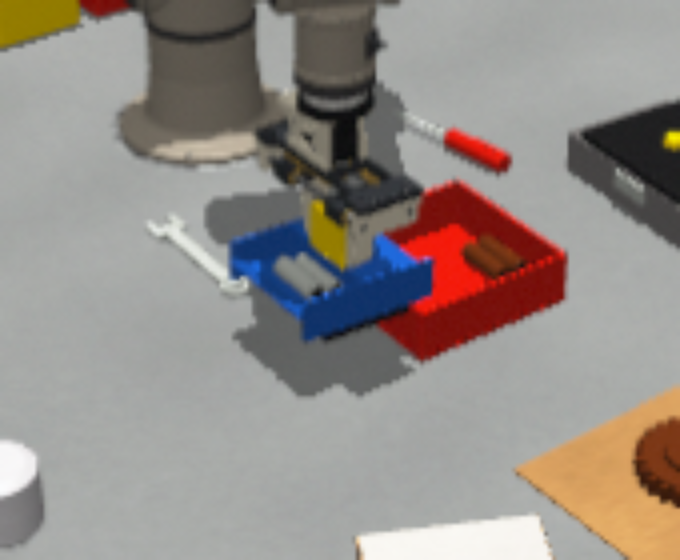

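The caddy is nearly level again, with both bright pins aboard (crop ≈305,272) and both rusty pins in the bin (≈493,255). I'll lift it and carry it to the case.

Call:
apply_moves(motion="0 0 -0.01 0;0 0 -0.025 0;0 0 -0.04 0;0 0 -0.03 0;0 0 -0.01 0;0 0 0 0")

```text
time: 14.8
tool_pos: [466.4, -133.0, 214.8]
tcp_rot: [-3.141, -0.0, 1.536]
contact_force: [-0.5, -0.2, -6.8]
grip_width: 59.9
finger_force: 31.8
```

```bash
cat > lev.py <<'E'
from h import *
from scipy.spatial.transform import Rotation as R
def lev():
    c=bot.capture("scene"); im=c["img"]; P,u,v=pts(c,np.ones(im.shape[:2],bool)); o=bot.get_obs(); t=o["tool_pos"]
    hsv=cv2.cvtColor(im,cv2.COLOR_BGR2HSV)[v,u]
    L=R.from_euler("xyz",o["tcp_rot"]).inv().apply(P-t)  # tool frame: x toward rusty, y along tab, z down
    b=(hsv[:,0]>95)&(hsv[:,0]<130)&(hsv[:,1]>90)&(abs(L[:,0])<95)&(abs(L[:,1]-68)<7)&(abs(L[:,2])<90)
    q=L[b]; X=[];Z=[];Zb=[]
    for x in range(-80,81,8):
        k=q[abs(q[:,0]-x)<4]
        if len(k)>2: X.append(x);Z.append(k[:,2].min());Zb.append(k[:,2].max())
    Z=np.array(Z)
    p=np.polyfit(X,Z,1); print(len(q),"top-edge slope deg (+: rusty low)",np.degrees(np.arctan(p[0])).round(1),"mid z",p[1].round(1),list(zip(X,Z.round(),np.round(Zb))), "F",o["contact_force"].round(1), "tcp",t.round(1))
    return c
if __name__=="__main__": lev()
E
python3 lev.py; python3 g.py 501.9 339 150 84.8
```

```text
358 top-edge slope deg (+: rusty low) 3.9 mid z -6.8 [(-80, np.float64(-11.0), np.float64(32.0)), (-72, np.float64(-12.0), np.float64(33.0)), (-64, np.float64(-12.0), np.float64(34.0)), (-56, np.float64(-8.0), np.float64(42.0)), (-48, np.float64(-12.0), np.float64(42.0)), (-40, np.float64(-10.0), np.float64(44.0)), (-32, np.float64(-12.0), np.float64(38.0)), (-24, np.float64(-4.0), np.float64(44.0)), (-16, np.float64(-5.0), np.float64(44.0)), (-8, np.float64(-7.0), np.float64(46.0)), (0, np.float64(-9.0), np.float64(44.0)), (8, np.float64(-4.0), np.float64(47.0)), (16, np.float64(-8.0), np.float64(48.0)), (24, np.float64(-5.0), np.float64(44.0)), (32, np.float64(-8.0), np.float64(45.0)), (40, np.float64(-5.0), np.float64(39.0)), (48, np.float64(-5.0), np.float64(38.0)), (56, np.float64(2.0), np.float64(39.0)), (64, np.float64(-2.0), np.float64(41.0))] F [ 0.6 -0.8 -5.6] tcp [ 466.1 -132.8  214.1]
t 14.85 tcp [ 466.1 -132.8  214.1] rpy [-179.9   -0.    88. ] F [ 0.6 -0.8 -5.6] w 59.6
tool shift mm [472.7  19.6  64.5] turn(tool z) deg 3.2
```

Call:
apply_moves(motion="-0.015 0 0 0;-0.03 0 0.01 0;-0.03 0 0.02 0;-0.02 0 0.03 0;-0.01 0 0.03 0;0 0 0.03 0;0 0 0.02 0;0 0 0.005 0")

```text
time: 15.85
tool_pos: [461.8, -238.0, 68.4]
tcp_rot: [-3.138, -0.002, 1.536]
contact_force: [-0.3, 0.2, -6.0]
grip_width: 59.8
finger_force: 31.8
```

Call:
apply_moves(motion="0 0 0.004 0;0 0 0.003 0;0 0 0.003 0;0 0 0.003 0;0 0 0 0")

```text
time: 16.48
tool_pos: [463.0, -237.9, 57.5]
tcp_rot: [-3.141, 0.0, 1.536]
contact_force: [-0.6, 0.2, -5.9]
grip_width: 59.7
finger_force: 31.8
```

Call:
apply_moves(motion="0 0 0.003 0;0 0 0.003 0;0 0 0.002 0;0 0 0 0")

```text
time: 16.98
tool_pos: [464.3, -241.2, 53.9]
tcp_rot: [3.137, 0.007, 1.537]
contact_force: [-8.7, -5.9, 26.1]
grip_width: 59.9
finger_force: 38.7
```

Call:
apply_moves(motion="0 0 -0.003 0;0 0 -0.003 0;0 0 -0.003 0;0 0 -0.004 0;0 0 -0.004 0;0 0 0 0", fingers=0.55)

```text
time: 17.73
tool_pos: [463.3, -238.1, 66.9]
tcp_rot: [3.141, 0.0, 1.536]
contact_force: [-0.1, -0.1, -0.4]
grip_width: 71.1
finger_force: 0.0
```

```bash
python3 lev.py; python3 - <<'E'
from h import *
o=bot.get_obs(); t=o["tool_pos"]; print(o["grip_width"],t)
for n in("scene","top"):
    c=bot.capture(n); im=c["img"]; P,u,v=pts(c,np.ones(im.shape[:2],bool))
    hsv=cv2.cvtColor(im,cv2.COLOR_BGR2HSV)[v,u]
    b=(hsv[:,0]>95)&(hsv[:,0]<130)&(hsv[:,1]>90)&(np.hypot(P[:,0]-t[0],P[:,1]-t[1])<130)&(P[:,2]>15)&(P[:,2]<65)
    print(n,b.sum(),cv2.minAreaRect(P[b][:,:2].astype(np.float32)),P[b].max(0))
E
```

```text
335 top-edge slope deg (+: rusty low) -0.8 mid z 5.5 [(-80, np.float64(9.0), np.float64(52.0)), (-72, np.float64(6.0), np.float64(52.0)), (-64, np.float64(3.0), np.float64(50.0)), (-56, np.float64(8.0), np.float64(63.0)), (-48, np.float64(7.0), np.float64(60.0)), (-40, np.float64(2.0), np.float64(61.0)), (-32, np.float64(6.0), np.float64(61.0)), (-24, np.float64(7.0), np.float64(59.0)), (-16, np.float64(3.0), np.float64(57.0)), (-8, np.float64(10.0), np.float64(61.0)), (0, np.float64(5.0), np.float64(60.0)), (8, np.float64(8.0), np.float64(56.0)), (16, np.float64(4.0), np.float64(62.0)), (24, np.float64(3.0), np.float64(59.0)), (32, np.float64(10.0), np.float64(57.0)), (40, np.float64(3.0), np.float64(51.0)), (48, np.float64(2.0), np.float64(45.0)), (56, np.float64(8.0), np.float64(52.0)), (64, np.float64(3.0), np.float64(49.0))] F [0.1 0.1 0.1] tcp [ 463.2 -238.    66.7]
71.39907570577367 [ 463.21423095 -237.97099591   66.70240661]
scene 755 ((466.2007751464844, -250.8625030517578), (164.07754516601562, 154.1771240234375), 87.4753189086914) [ 543.54107194 -167.13138497   64.67885693]
top 217 ((493.29925537109375, -247.1929473876953), (81.6407699584961, 156.29104614257812), 0.4725552201271057) [ 533.83013478 -169.00704293   63.20973558]
```

```bash
python3 - <<'E'
from h import *
t=bot.get_obs()["tool_pos"]
c=bot.capture("scene"); im=c["img"]; P,u,v=pts(c,np.ones(im.shape[:2],bool))
hsv=cv2.cvtColor(im,cv2.COLOR_BGR2HSV)[v,u]
b=(hsv[:,0]>18)&(hsv[:,0]<38)&(hsv[:,1]>110)&(hsv[:,2]>60)&(np.hypot(P[:,0]-t[0],P[:,1]-t[1])<60)
q=P[b]; print(len(q),np.percentile(q,[2,25,50,75,98],axis=0).round(1))
i=(abs(q[:,0]-t[0])<22)
A=np.c_[q[i][:,0]-t[0],np.ones(i.sum())]; print(np.linalg.lstsq(A,q[i][:,1],rcond=None)[0])
E
```

```text
137 [[ 421.6 -269.2   56.5]
 [ 451.2 -256.6   74.3]
 [ 471.5 -254.2   87.3]
 [ 490.2 -251.1  101.6]
 [ 503.6 -220.4  166.9]]
[ 4.80785788e-02 -2.53894282e+02]
```

Call:
apply_moves(motion="-0.005 0 0 0;-0.0045 0 0 0;0 0 0 -2;0 0 0 0")

```text
time: 18.42
tool_pos: [462.7, -247.5, 66.6]
tcp_rot: [-3.141, -0.0, 1.572]
contact_force: [0.0, 0.6, -0.2]
grip_width: 71.1
finger_force: 0.0
```

Call:
apply_moves(motion="0 0 0 0;0 0 0 0;0 0 0 0;0 0 -0.01 0;0 0 -0.03 0;0 0 -0.04 0;0 0 -0.03 0;0 0 -0.01 0", fingers=-1)

```text
time: 19.42
tool_pos: [463.0, -247.6, 188.3]
tcp_rot: [3.14, 0.001, 1.571]
contact_force: [0.1, -0.7, -6.4]
grip_width: 59.6
finger_force: 30.0
```

```bash
python3 lev.py; python3 g.py 501.9 339 186 84.8;python3 - <<'E'
from h import *
t=bot.get_obs()["tool_pos"]
c=bot.capture("scene"); im=c["img"]; P,u,v=pts(c,np.ones(im.shape[:2],bool))
hsv=cv2.cvtColor(im,cv2.COLOR_BGR2HSV)[v,u]
b=(hsv[:,0]>18)&(hsv[:,0]<38)&(hsv[:,1]>110)&(hsv[:,2]>60)&(np.hypot(P[:,0]-t[0],P[:,1]-t[1])<60)
q=P[b]-t; i=(abs(q[:,0])<22)&(abs(q[:,1])<22); q=q[i]
A=np.c_[q[:,0],q[:,2]-14,np.ones(len(q))]; print(len(q),np.linalg.lstsq(A,q[:,1],rcond=None)[0])
E
```

```text
377 top-edge slope deg (+: rusty low) 0.1 mid z 5.7 [(-80, np.float64(7.0), np.float64(46.0)), (-72, np.float64(7.0), np.float64(50.0)), (-64, np.float64(7.0), np.float64(51.0)), (-56, np.float64(4.0), np.float64(51.0)), (-48, np.float64(4.0), np.float64(50.0)), (-40, np.float64(4.0), np.float64(60.0)), (-32, np.float64(6.0), np.float64(53.0)), (-24, np.float64(3.0), np.float64(58.0)), (-16, np.float64(7.0), np.float64(56.0)), (-8, np.float64(7.0), np.float64(60.0)), (0, np.float64(6.0), np.float64(56.0)), (8, np.float64(6.0), np.float64(57.0)), (16, np.float64(4.0), np.float64(56.0)), (24, np.float64(7.0), np.float64(60.0)), (32, np.float64(4.0), np.float64(57.0)), (40, np.float64(5.0), np.float64(57.0)), (48, np.float64(4.0), np.float64(50.0)), (56, np.float64(5.0), np.float64(49.0)), (64, np.float64(6.0), np.float64(48.0)), (72, np.float64(10.0), np.float64(51.0))] F [ 0.1 -0.8 -4.6] tcp [ 463.  -247.7  188.4]
t 19.475 tcp [ 463.  -247.7  188.4] rpy [1.799e+02 1.000e-01 9.000e+01] F [ 0.1 -0.8 -4.6] w 59.8
tool shift mm [586.6  39.1   1.6] turn(tool z) deg 5.2
81 [ 0.00843087 -0.0342518  -7.49259678]
```

Call:
apply_moves(motion="0.015 0 0 0;0.035 0.003 0 0;0.05 0.004 0 0;0.055 0.004 0 0;0.055 0.004 0 0;0.055 0.004 0 0;0.055 0.004 0 0;0.055 0.004 0 0")

```text
time: 20.52
tool_pos: [488.1, 130.0, 185.2]
tcp_rot: [-3.139, 0.0, 1.572]
contact_force: [1.5, -0.7, -5.5]
grip_width: 59.8
finger_force: 30.0
```

Call:
apply_moves(motion="0.055 0.004 0 0;0.055 0.004 0 0;0.045 0.004 0 0;0.035 0 0 0;0.015 0 0 0;0.008 0 0 0;0 0 0 5.2;0 0 0 0")

```text
time: 21.52
tool_pos: [501.4, 339.7, 186.1]
tcp_rot: [-3.141, 0.001, 1.48]
contact_force: [-0.4, -0.5, -6.0]
grip_width: 60.2
finger_force: 30.0
```

```bash
python3 lev.py|cut -c1-70; python3 g.py 502.3 341 140 84.8;python3 - <<'E'
from h import *
t=bot.get_obs()["tool_pos"]
c=bot.capture("scene"); im=c["img"]; P,u,v=pts(c,np.ones(im.shape[:2],bool))
hsv=cv2.cvtColor(im,cv2.COLOR_BGR2HSV)[v,u]
y=(hsv[:,0]>18)&(hsv[:,0]<38)&(hsv[:,1]>110)&(hsv[:,2]>60)
b=y&(np.hypot(P[:,0]-t[0],P[:,1]-t[1])<60)&(P[:,2]>150)
q=P[b]-t; q=q[(abs(q[:,0])<22)&(abs(q[:,1])<22)]
A=np.c_[q[:,0],q[:,2]-14,np.ones(len(q))]; print("tab",len(q),np.linalg.lstsq(A,q[:,1],rcond=None)[0])
m=np.zeros(im.shape[:2],np.uint8); k=y&(P[:,2]<85)&(P[:,2]>55)&(np.hypot(P[:,0]-502,P[:,1]-339)<90); m[v[k],u[k]]=1
n,l,s,_=cv2.connectedComponentsWithStats(m)
for i in range(1,n):
    w=P[l[v,u]==i]; print(len(w),w.mean(0).round(1),w.min(0).round(1),w.max(0).round(1))
cv2.imwrite("pics/s7.png",cv2.resize(im[80:250,220:400],None,fx=3.5,fy=3.5))
E
```

```text
207 top-edge slope deg (+: rusty low) 7.5 mid z 7.3 [(-80, np.float64(
t 21.575 tcp [501.5 339.7 186.3] rpy [-180.     0.    84.9] F [-0.6  0.4 -6.4] w 59.7
tool shift mm [ 1.4  0.7 46.3] turn(tool z) deg 0.1
tab 78 [-0.09540476 -0.03151374 -7.97092613]
18 [466.4 338.7  66.7] [440.5 322.3  59.2] [479.9 354.3  72.6]
24 [547.1 332.1  67.5] [523.5 316.5  58.1] [556.1 353.3  80.3]
```

View pics/s7.png

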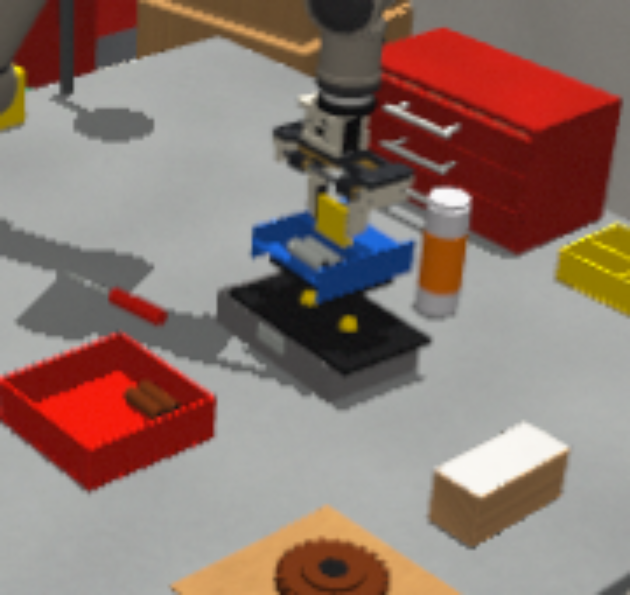

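The caddy sits level above the two lugs (crop ≈308,298 and 348,323), with the bright pins aboard. I'll lower it now.

Call:
apply_moves(motion="0.0015 0.0018 0.01 0;0 0 0.02 0;0 0 0.01 0;0 0 0.006 0;0 0 0.002 0;0 0 0.002 0;0 0 0 0")

```text
time: 22.5
tool_pos: [503.6, 342.0, 136.9]
tcp_rot: [3.141, -0.0, 1.481]
contact_force: [-0.4, 0.5, -6.1]
grip_width: 60.0
finger_force: 30.0
```

Call:
apply_moves(motion="0 0 0.002 0;0 0 0.002 0;0 0 0.002 0;0 0 0 0")

```text
time: 23.0
tool_pos: [503.4, 341.8, 130.3]
tcp_rot: [-3.141, 0.0, 1.48]
contact_force: [-0.5, 0.0, -5.7]
grip_width: 59.8
finger_force: 30.0
```

No contact at 130, so the lugs are inside the recesses. I'll lower the rest.

Call:
apply_moves(motion="0 0 0.0015 0;0 0 0.0015 0;0 0 0.0015 0;0 0 0 0")

```text
time: 23.5
tool_pos: [503.5, 342.2, 126.8]
tcp_rot: [3.141, -0.001, 1.481]
contact_force: [-1.2, -0.1, 0.3]
grip_width: 59.8
finger_force: 30.0
```

Call:
apply_moves(motion="0 0 0.0015 0;0 0 0 0")

```text
time: 23.75
tool_pos: [503.6, 342.4, 126.6]
tcp_rot: [3.14, -0.001, 1.481]
contact_force: [-4.3, 0.3, 9.6]
grip_width: 59.4
finger_force: 30.0
```

Call:
apply_moves(motion="0 0 0 0;0 0 0 0;0 0 0 0;0 0 0 0", fingers=0.7)

```text
time: 24.25
tool_pos: [503.6, 341.8, 124.4]
tcp_rot: [-3.142, 0.0, 1.48]
contact_force: [-0.1, 0.4, -0.5]
grip_width: 77.7
finger_force: 0.0
```

Call:
apply_moves(motion="0 0 -0.01 0;0 0 -0.03 0;0 0 -0.04 0;0 0 -0.04 0;0 0 -0.03 0;0 0 0 0")

```text
time: 25.0
tool_pos: [504.5, 342.4, 278.0]
tcp_rot: [3.136, -0.003, 1.481]
contact_force: [1.3, 0.2, -0.6]
grip_width: 78.6
finger_force: 0.0
```

```bash
python3 - <<'E'
from h import *
c=bot.capture("scene"); im=c["img"]; P,u,v=pts(c,np.ones(im.shape[:2],bool))
hsv=cv2.cvtColor(im,cv2.COLOR_BGR2HSV)[v,u]
y=(hsv[:,0]>18)&(hsv[:,0]<38)&(hsv[:,1]>110)&(hsv[:,2]>60)&(np.hypot(P[:,0]-502,P[:,1]-339)<60)
print("tab top",np.percentile(P[y][:,2],[90,97,99]))
b=(hsv[:,0]>95)&(hsv[:,0]<130)&(hsv[:,1]>90)&(np.hypot(P[:,0]-502,P[:,1]-339)<120)&(P[:,2]>70)
print("blue z",np.percentile(P[b][:,2],[1,95,98,99.5]))
k=bot.capture("top")
cv2.imwrite("pics/s8.png",np.hstack([cv2.resize(im[110:230,200:370],(560,395)),cv2.resize(k["img"][150:270,100:170],(230,395))]))
E
```

```text
tab top [372.67806854 377.62829118 379.77065931]
blue z [ 71.15047358 119.13946002 121.97777392 125.48149079]
```

View pics/s8.png

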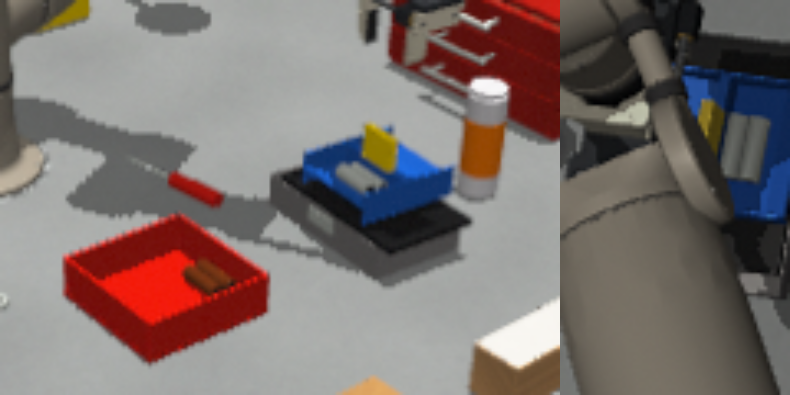

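The caddy sits flat on the lid (crop ≈380,175), with the bright pins aboard and both rusty pins in the bin (≈208,275). I'll check the height once more and hand in.

```bash
python3 - <<'E'
from h import *
c=bot.capture("scene"); im=c["img"]; P,u,v=pts(c,np.ones(im.shape[:2],bool))
hsv=cv2.cvtColor(im,cv2.COLOR_BGR2HSV)[v,u]
y=(hsv[:,0]>18)&(hsv[:,0]<38)&(hsv[:,1]>110)&(hsv[:,2]>60)&(np.hypot(P[:,0]-502,P[:,1]-339)<60)&(P[:,2]<200)
z=np.percentile(P[y][:,2],[90,95,98]); print(y.sum(),z)
if z[1]<165: print(bot.close_job())
E
```

```text
103 [159.32613762 162.37683367 163.14907608]
the job is handed in; nothing more can be done
None
```

The job is handed in: both rusty pins are in the red bin, and the caddy sits fully down over the two lugs on the case lid, released, with the bright pins still in it; on the way I set it on the table once to level and re-grip it.

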